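# Clock and seat the pump adapter ring on the test bench

## Task

The pump adapter ring stands proud on the tip of the brass dowel of the test bench's mounting flange. With a fingertip against one of its studs, turn the ring until its rim notch meets the dowel, then press it fully home so that it lies flat on the flange with no gap. Do not grip the studs or lift the ring, leave the loose parts round it as they are, and finish clear of everything.

Things in the scene. Friction and masses are not known exactly. Their poses are not given: they have to be found in the camera images.
- mount: the bench's fixed beige round mounting flange, 230 mm across, 20 mm thick; origin at the centre of its underside on the bench top (z = 0), x axis towards the dowel. At its centre a steel spigot (60 mm across, top 42 mm above the bench) with a dark drive spindle (24 mm across, top at 50 mm); two dark clamps, up to 42 mm high, stand fixed on its margin at 120 and 240 degrees, outside the ring
- dowel_tip (a point): tip of the fixed upright brass dowel pin, 10 mm across, round-nosed, standing 10 mm out of the flange's top face (tip 30 mm above the bench), 80 mm from the flange's centre, so that half of it shows outside the ring's rim; a red line on the flange points out from it
- notch (a point): mouth of the ring's only rim notch, on the ring's underside, 80 mm from its centre: it lies on the dowel's axis when the ring is rightly turned. The notch is 14 mm wide, about 12 mm deep from the rim, cut through the whole thickness; a red line on the ring's top face points to it. The point's x axis points outwards from the ring's centre
- ring_top (a point): centre of the ring's top face (over the spigot). Aluminium adapter ring, 160 mm across, 61 mm bore, 14 mm thick, about 0.7 kg; standing on the dowel its top face is 44 mm above the bench, seated 34 mm. It may be pressed anywhere on its face: the spigot keeps it level
- stud_a: one upright steel stud fixed on the ring, 10 mm across, 32 mm tall above the ring's top face, 53 mm from the ring's centre, a quarter turn counter-clockwise (seen from above) from the notch; origin at the centre of its foot, on the ring's top face. It moves with the ring
- stud_b: the same for the other stud, on the opposite side of the ring, a quarter turn clockwise from the notch
- adapter (a joint): how far the ring has gone down the spigot, m: 0 standing on the dowel, 0.010 seated flat on the flange, negative when lifted. A tight sealing ring on the spigot holds it at any height, even with the notch over the dowel: about 7 N on its face pushes it down, once the notch is within about 2 mm of the dowel (slightly farther off, the dowel's round nose centres it under a harder push)
- adapter_turn (a joint): turn of the ring about the spigot, rad, counter-clockwise from above: 0 (or any whole turn) when the notch is over the dowel. It has no stops and turns either way, and stays where it is left; it takes about 3 N sideways at a stud.
- coupler: loose brass hose coupler standing upright beside the flange, 26 mm across, 54 mm tall; origin at the centre of its underside. To be left alone.
- sensor: loose pressure sensor standing upright on its steel hexagon beside the flange, 27 mm across, 64 mm tall; origin at the centre of its underside. To be left alone.
- nut_tray: loose open blue tray of nuts, 85 x 115 x 24 mm, beside the flange; origin at the centre of its underside. To be left alone.
- hex_key: loose dark L-shaped hex key lying beside the flange, 8 mm thick, 130 mm long, short arm 38 mm; origin on the bench at the middle of its long arm. To be left alone.
Things that resemble listed ones, but are neither listed nor needed, are in the scene too. Of the things that look like the mount, the larger one is meant.

How it is judged:
By the outcome, as a careful person would: the job done as asked, in the order asked, and still so for the second after the job is handed in, with the robot touching nothing.
It also fails if it takes over 48 s, if anything falls off the work surface, if the arm or the gripper's body presses on something with over 40 N, if the wrist force passes 120 N, or if a joint passes its speed limit or range.

## Robot

A 6-joint arm with a two-finger parallel gripper is mounted at the origin on the work surface. World frame = base frame: x ahead of the robot, y to its left, z up, the work surface at z = 0. Lengths are in m, angles in degrees, forces in N, time in s.
With the tool pointing down it reaches from about 0.375 to 0.9 m from the base axis. Payload 3.1 kg.
Tool frame: the origin (TCP) lies where the fingers leave the gripper's body, on its centre line; the fingertips stand bot.tips_ahead ahead of it and the grasp point (between the pads) lies 51 mm ahead of it (bot.tips_ahead is the distance from the TCP to the fingertips, in m); z points along the fingers, x is the direction in which the jaws open and shut, and the axes are right-handed (so a half turn about z gives the same grasp; the last joint's range is limited). The gripper opens to 87 mm and grips with 3 to 60 N. Pads are 19 mm wide; open, the fingers measure 117 mm over their backs; the gripper's body (75 mm by 190 mm) begins 51 mm behind the grasp point.
Start: joints at [-79.441, 30.224, 82.088, -0, 67.689, -10.227], TCP at [0.222, -0.584, 0.292] pointing down, gripper open.
Joint ranges: [-176.69, 176.69], [-43.24, 126.21], [12.49, 139.97], [-82, 262], [0, 151.66], [-163.58, 163.58]. Speed limits (degrees/s): [159.86, 159.86, 180, 180, 180, 180].

## Interface

Orientations are given as a 3x3 rotation matrix whose columns are the frame's x, y, z axes.
In Python, from rig import bot, vision, nets gives the robot as it stands.
- The arm moves only by the tool play_rows, never from a script. Its argument "series" is a list of rows, each an object of numbers: "tx", "ty", "tz": the shift along the world's x, y, z as a fraction of full scale; "turn": the turn about the world's z as a fraction of full scale. A call has 1 to 10 rows; each row shifts and turns the commanded pose from where the row before left it; what a row does not reach is not made up. Full scale, the value 1, is 0.8 m for a shift and 60 degrees for a turn. A row lasts 1/10 s, in which the tool goes at most 50 mm and 8.59 degrees, less where a joint would pass 70% of its speed; a pose out of reach is approached as far as the arm can. A call with a number of a shift or a turn outside -1 to 1 is refused whole. A call with a gripper value outside its range is refused whole. "gripper" is the opening, from 0 (shut) to 1 (fully open), set as the call begins (left out, the last holds). The fingers move at their own pace and stop on an object; the grip force is fixed at half the most. Time passes only in rows, so rows that do not move let the fingers close. It gives the time, the measured TCP pose, the force and the opening at its end, in the units of the state.
- bot.read_state(): the state, without advancing time (a new reading comes with each control period).
- vision.capture(name): name is "side" or "top" or "wrist"; returns a dict with "pixels" (420x560x3 uint8, blue, green, red), "fx", "fy", "cx", "cy" (pixels), "D" ([k1, k2, p1, p2, k3] as OpenCV has them; the pictures are not rectified), "extrinsics" (4x4, takes a point from camera to world coordinates). Camera axes: x right, y down, z forward; pixel columns grow to the right and rows downward; lengths in m; the calibration is good to about 2 mm. A picture is of the moment at which its call begins. There is no depth.
- bot.hand_in(): hands the job in, once; it reports no verdict.
Trained networks look in a picture, given as the dict that the camera call returned (one of the last four; its "shot" number tells which), for a name from the list of things; names that differ only in an ending like _2 or _b are one class to them, and where a whole thing is asked for, a point or a joint stands for the part that bears it (a point fixed in the world has none). Each returns a list of dicts, best first, with "confidence" (0 to 1); they miss things now and then, are a little off and sometimes report something else, mostly with a low value. They report only what shows in the picture. A call takes as long as a camera call. They do not tell look-alikes from the thing itself.
- nets.look_for(picture, query): "at" ([column, row] as shares, 0 to 1, of the picture: columns of its width, rows of its height, amid what is visible of it).
- nets.masks_of(picture, query): "region" (420x560 bool, what is visible of it) and "at" ([column, row] as shares, 0 to 1, of the picture: columns of its width, rows of its height, amid what is visible of it).
The state is a dict: "time_s": time; "joint_positions": joint angles; "qvel": joint speeds; "tau": joint torques, N m; "position": TCP position; "tcp_rot": TCP orientation; "force": force on the tool from outside, world axes, zero at the start; "moment": the same for the moment, N m; "opening": opening from 0.0 (shut) to 1.0 (fully open).
Only numpy, scipy, OpenCV 4.12 (cv2) and the standard library are available. Lean on these libraries where they do the work, as an engineer would, in place of code of your own. Each camera call takes 0.05 s, during which the arm holds its last target.

## Working session

There is one attempt and no reset: what is moved stays moved. The work goes in short steps, Python scripts to look and compute and a tool call to move; the robot and the scene stay as the last step left them, time stands still between calls to the robot, and variables do not carry over. Pictures are saved under pics/ and viewed, and the job is handed in when it is done.

Besides the shell and the picture viewer there is one more tool, called after "Emit:" by a JSON object that holds its "api" and its "payload", one argument or row to a line. play_rows: Moves the arm, as the interface text tells. Shift numbers are shares of 0.8 m and turn numbers shares of 60 degrees, none past 1 either way. Its arguments: {"type":"object","properties":{"series":{"type":"array"},"gripper":{"type":"number"}},"required":["series"]}

```bash
ls; mkdir -p pics
python3 - <<'E'
from rig import bot,vision,nets
import cv2,json
s=bot.read_state();print(s, bot.tips_ahead)
for n in ("top","side"):
    p=vision.capture(n);cv2.imwrite(f"pics/{n}0.png",p["pixels"])
    print(n,p["fx"],p["fy"],p["cx"],p["cy"],p["D"],p["extrinsics"])
    for q in ("mount","notch","dowel_tip","ring_top","stud_a","coupler","sensor","nut_tray","hex_key"):
        try: print(q,[( [round(d["at"][0]*560),round(d["at"][1]*420)],round(d["confidence"],2)) for d in nets.look_for(p,q)])
        except Exception as e: print(q,e)
E
```

```text
pics
{'time_s': 0.0, 'joint_positions': array([-7.94408564e+01,  3.02810159e+01,  8.21562600e+01,  1.03960072e-03,
        6.76873086e+01, -1.02271702e+01]), 'qvel': array([-0.05080188,  0.05408138,  0.08210411, -0.01926837, -0.0777864 ,
        0.05510209]), 'tau': array([ 5.46308329e-04, -4.40044570e+01, -1.76594371e+01,  6.32212101e-02,
        5.82743017e-02, -1.79556300e-04]), 'position': array([ 0.22172797, -0.58373316,  0.29125017]), 'tcp_rot': array([[ 3.54876785e-01, -9.34913002e-01, -3.81959446e-04],
       [-9.34910638e-01, -3.54876762e-01,  2.14066307e-03],
       [-2.13688227e-03, -4.02573677e-04, -9.99997636e-01]]), 'force': array([0.45595718, 0.34707867, 0.07829925]), 'moment': array([ 0.0564489 , -0.01884604,  0.0010202 ]), 'opening': 1.0043181431615475} 0.0697
top 475.4206713989807 475.4206713989807 272.75400595461855 205.50514612945557 [-0.13420986  0.          0.          0.          0.        ] [[-0.01137552 -0.99628339  0.0853815   0.51799452]
 [-0.99991108  0.01073938 -0.00790617  0.03598106]
 [ 0.00695984 -0.08546384 -0.99631696  1.13227706]
 [ 0.          0.  
[... 494 characters left out ...]
 503.0080002064253 285.2718734779641 202.97898800412526 [-0.00634774  0.          0.          0.          0.        ] [[-0.99956148 -0.02702712  0.01209848  0.58039655]
 [-0.02601288  0.60623989 -0.79485629  0.77849059]
 [ 0.01414809 -0.79482245 -0.6066771   0.62434041]
 [ 0.          0.          0.          1.        ]]
mount [([174, 188], 0.86), ([296, 173], 0.68), ([302, 203], 0.64)]
notch [([174, 185], 0.79), ([303, 202], 0.6)]
dowel_tip [([176, 190], 0.91)]
ring_top [([304, 198], 0.77), ([174, 183], 0.63)]
stud_a [([296, 174], 0.61), ([316, 197], 0.59)]
coupler [([230, 240], 0.86)]
sensor [([237, 150], 0.83)]
nut_tray [([285, 278], 0.65), ([295, 174], 0.59)]
hex_key [([314, 154], 0.49)]
```

Run:
```python
import cv2
a=cv2.imread("pics/top0.png")[90:310,150:430];cv2.imwrite("pics/t1.png",cv2.resize(a,None,fx=2.85,fy=2.7,interpolation=cv2.INTER_CUBIC))
a=cv2.imread("pics/side0.png")[100:320,130:410];cv2.imwrite("pics/s1.png",cv2.resize(a,None,fx=2.85,fy=2.7,interpolation=cv2.INTER_CUBIC))
```

```text
(no output)
```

View pics/t1.png

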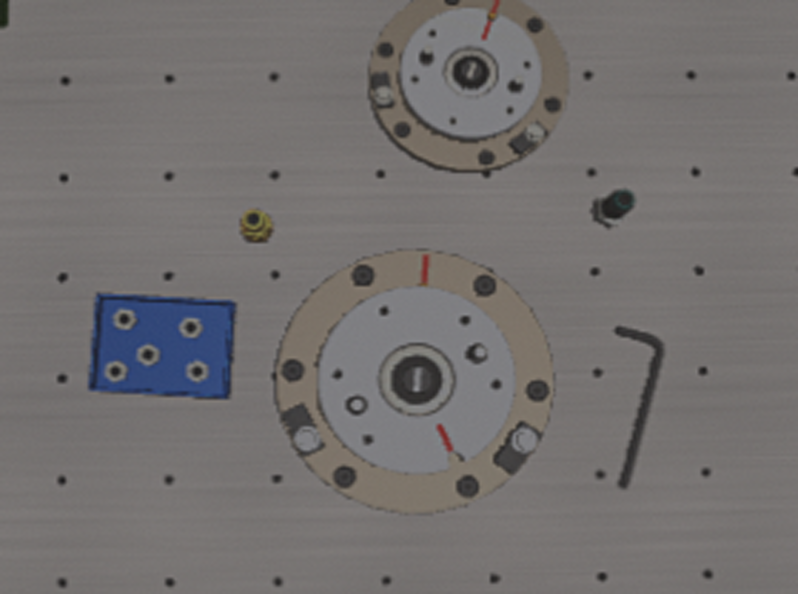

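View pics/s1.png

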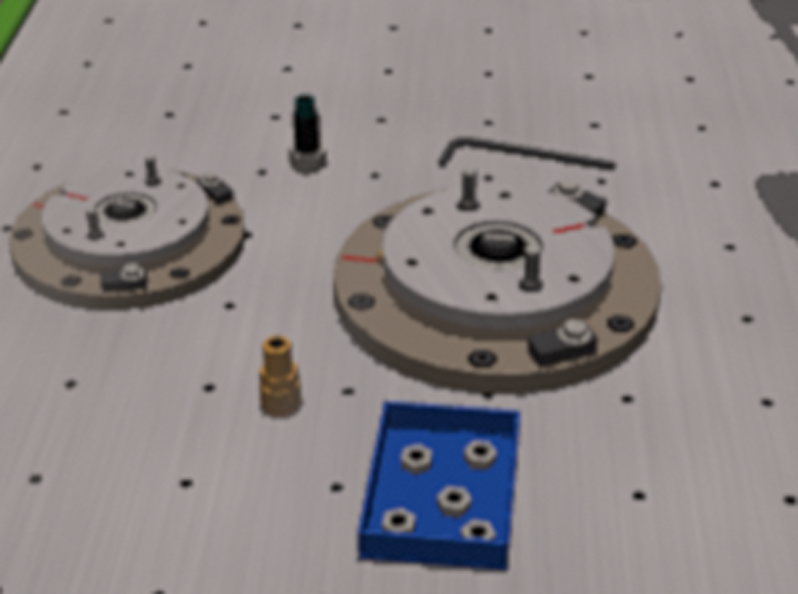

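View pics/top0.png

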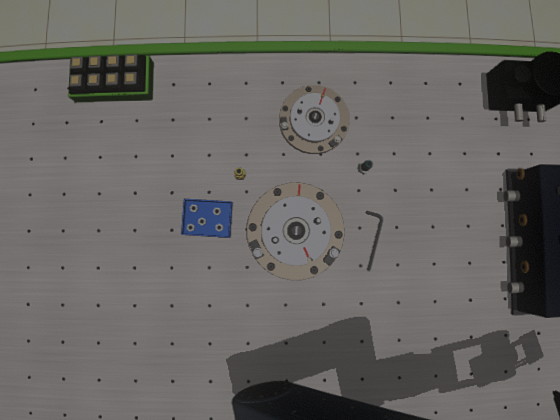

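```bash
cat > h.py <<'E'
import numpy as np, cv2
def ray(p,uv):
    K=np.array([[p["fx"],0,p["cx"]],[0,p["fy"],p["cy"]],[0,0,1]])
    n=cv2.undistortPoints(np.array([[uv]],float),K,np.array(p["D"],float))[0,0]
    E=np.array(p["extrinsics"]);return E[:3,3],E[:3,:3]@np.array([n[0],n[1],1])
def at_z(p,uv,z):
    o,d=ray(p,uv);return o+d*(z-o[2])/d[2]
def proj(p,X):
    K=np.array([[p["fx"],0,p["cx"]],[0,p["fy"],p["cy"]],[0,0,1]])
    E=np.linalg.inv(np.array(p["extrinsics"]));r,_=cv2.Rodrigues(E[:3,:3])
    return cv2.projectPoints(np.atleast_2d(np.array(X,float)),r,E[:3,3],K,np.array(p["D"],float))[0][:,0]
E
python3 - <<'E'
from rig import bot,vision,nets
from h import *
p=vision.capture("top");s=vision.capture("side")
for n,uv,z in [("spin",(416,380),.05),("dow_in",(425,285),.02),("dow_out",(427,255),.02),("nl_in",(438,425),.044),("nl_out",(452,453),.044),("notch",(462,460),.044),("sR",(480,352),.076),("sL",(356,405),.076),("coup",(253,220),.054),("sens",(625,200),.064),("key1",(618,330),.008),("key2",(658,347),.008),("key3",(625,485),.008),("tray",(162,345),.02),("cl1",(307,440),.042),("cl2",(524,440),.042)]:
    print("top",n,at_z(p,(uv[0]/2.85+150-.3,uv[1]/2.7+90-.3),z).round(4))
for n,uv,z in [("spin",(499,245),.05),("dow_in",(382,260),.02),("dow_out",(343,257),.02),("nl_in",(555,231),.044),("nl_out",(583,226),.044),("sR",(469,176),.076),("sL",(532,252),.076),("coup",(277,343),.054),("sens",(305,100),.064),("cl1",(575,328),.042)]:
    print("side",n,at_z(s,(uv[0]/2.85+130-.3,uv[1]/2.7+100-.3),z).round(4))
m=max(nets.masks_of(p,"mount"),key=lambda d:d["region"].sum())
c,_=cv2.findContours(m["region"].astype(np.uint8),cv2.RETR_EXTERNAL,cv2.CHAIN_APPROX_NONE);c=max(c,key=len)
e=cv2.fitEllipse(c);print(e,m["region"].sum(),at_z(p,e[0],.02))
E
```

```text
top spin [ 0.5532 -0.0241  0.05  ]
top dow_in [ 0.6369 -0.0345  0.02  ]
top dow_out [ 0.6632 -0.0366  0.02  ]
top nl_in [ 0.5151 -0.0416  0.044 ]
top nl_out [ 0.4913 -0.0524  0.044 ]
top notch [ 0.4853 -0.0604  0.044 ]
top sR [ 0.5748 -0.0731  0.076 ]
top sL [0.5324 0.0243 0.076 ]
top coup [0.6902 0.1051 0.054 ]
top sens [ 0.7031 -0.1941  0.064 ]
top key1 [ 0.5966 -0.1966  0.008 ]
top key2 [ 0.5811 -0.2302  0.008 ]
top key3 [ 0.4602 -0.1992  0.008 ]
top tray [0.5868 0.1829 0.02  ]
top cl1 [0.5037 0.0636 0.042 ]
top cl2 [ 0.5014 -0.1108  0.042 ]
side spin [ 0.5549 -0.0159  0.05  ]
side dow_in [ 0.6364 -0.0346  0.02  ]
side dow_out [ 0.6642 -0.0371  0.02  ]
side nl_in [ 0.5153 -0.0437  0.044 ]
side nl_out [ 0.4953 -0.051   0.044 ]
side sR [ 0.5767 -0.066   0.076 ]
side sL [0.5347 0.0272 0.076 ]
side coup [0.6924 0.1045 0.054 ]
side sens [ 0.7053 -0.1924  0.064 ]
side cl1 [0.5063 0.0665 0.042 ]
((295.2259521484375, 231.0551300048828), (95.03498077392578, 96.68561553955078), 137.97003173828125) 7350 [ 0.55274895 -0.02474103  0.02      ]
```

The larger flange's dowel lies at about −6.5° in the world frame and the notch at about 203.5°. The right-hand stud is stud_a, at −66.5°, so the ring needs about +150°, counter-clockwise. Next I move over to stud_a with the fingers shut.

Emit:
{"api": "play_rows", "payload": {
  "gripper": 0,
  "series": [
    {"tx": 0.0274, "ty": 0.0417, "turn": 0.045},
    {"tx": 0.0274, "ty": 0.0417},
    {"tx": 0.0274, "ty": 0.0417},
    {"tx": 0.0274, "ty": 0.0417},
    {"tx": 0.0274, "ty": 0.0417},
    {"tx": 0.0274, "ty": 0.0417},
    {"tx": 0.0274, "ty": 0.0417},
    {"tx": 0.0274, "ty": 0.0417},
    {"tx": 0.0274, "ty": 0.0417},
    {"tx": 0.0274, "ty": 0.0417}
  ]
}}

```text
invalid input
```

Emit:
{"api": "play_rows", "payload": {
  "series": [
    {"tx": 0.0274, "ty": 0.0417},
    {"tx": 0.0274, "ty": 0.0417},
    {"tx": 0.0274, "ty": 0.0417},
    {"tx": 0.0274, "ty": 0.0417},
    {"tx": 0.0274, "ty": 0.0417},
    {"tz": -0.05},
    {"tz": -0.05},
    {"tz": -0.05},
    {},
    {}
  ]
}}

```text
invalid input
```

Run:
```python
from rig import bot,vision,nets
import cv2
for n in ("wrist","top"):
    p=vision.capture(n);cv2.imwrite(f"pics/{n}1.png",p["pixels"] if n=="wrist" else cv2.resize(p["pixels"][90:310,150:430],None,fx=2.85,fy=2.7,interpolation=cv2.INTER_CUBIC))
s=bot.read_state();print(s["time_s"],s["position"],s["tcp_rot"][:,0],s["force"],s["opening"],s["joint_positions"])
```

```text
1.25 [ 0.22182132 -0.58428156  0.29227062] [ 3.54867040e-01 -9.34916779e-01  1.20898851e-05] [-0.37473955  0.06874654 -0.87881591] 1.0016852518465564 [-7.94408947e+01  3.02213263e+01  8.20879094e+01 -1.14365343e-03
  6.76898695e+01 -1.02257564e+01]
```

View pics/wrist1.png

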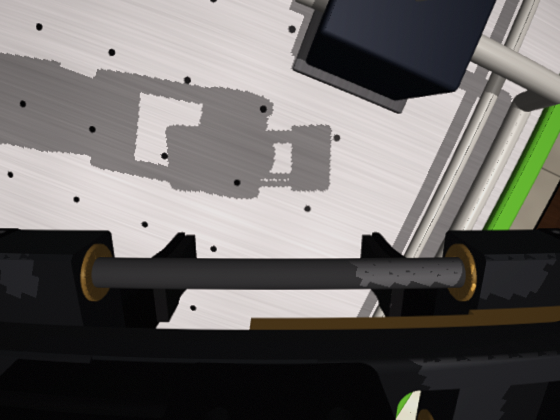

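View pics/top1.png

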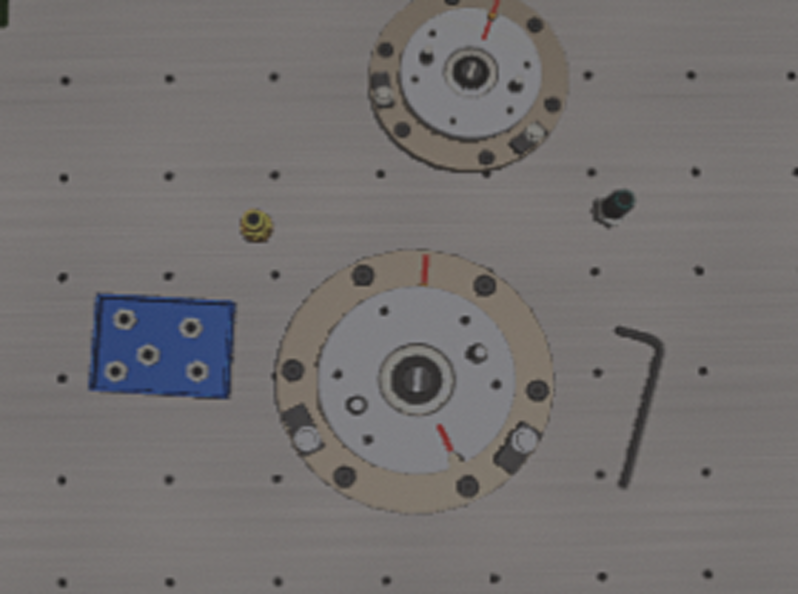

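Both calls were refused, so nothing moved. The rows probably need all four numbers, so I'm trying that with a single row.

Emit:
{"api": "play_rows", "payload": {
  "gripper": 0,
  "series": [
    {"tx": 0.0274, "ty": 0.0417, "tz": 0, "turn": 0.045}
  ]
}}

```text
time_s: 1.35
position: [0.242, -0.5548, 0.2924]
tcp_rot: [[0.396, -0.918, -0.0], [-0.918, -0.396, -0.005], [0.005, 0.002, -1.0]]
force: [1.1, 0.9, 0.5]
opening: 0.967
```

Emit:
{"api": "play_rows", "payload": {
  "series": [
    {"tx": 0.0274, "ty": 0.0417, "tz": 0, "turn": 0},
    {"tx": 0.0274, "ty": 0.0417, "tz": 0, "turn": 0},
    {"tx": 0.0274, "ty": 0.0417, "tz": 0, "turn": 0},
    {"tx": 0.0274, "ty": 0.0417, "tz": 0, "turn": 0},
    {"tx": 0.0274, "ty": 0.0417, "tz": 0, "turn": 0},
    {"tx": 0.0274, "ty": 0.0417, "tz": 0, "turn": 0},
    {"tx": 0.0274, "ty": 0.0417, "tz": 0, "turn": 0},
    {"tx": 0.0274, "ty": 0.0417, "tz": 0, "turn": 0},
    {"tx": 0.0274, "ty": 0.0417, "tz": 0, "turn": 0},
    {"tx": 0.0274, "ty": 0.0417, "tz": 0, "turn": 0}
  ]
}}

```text
time_s: 2.35
position: [0.4637, -0.2159, 0.2925]
tcp_rot: [[0.398, -0.917, 0.001], [-0.917, -0.398, -0.0], [0.001, -0.0, -1.0]]
force: [0.8, -0.1, -0.5]
opening: 0.082
```

Emit:
{"api": "play_rows", "payload": {
  "series": [
    {"tx": 0.0274, "ty": 0.0417, "tz": 0, "turn": 0},
    {"tx": 0.0274, "ty": 0.0417, "tz": 0, "turn": 0},
    {"tx": 0.0274, "ty": 0.0417, "tz": 0, "turn": 0},
    {"tx": 0.0274, "ty": 0.0417, "tz": 0, "turn": 0},
    {"tx": 0, "ty": 0, "tz": -0.05, "turn": 0},
    {"tx": 0, "ty": 0, "tz": -0.05, "turn": 0},
    {"tx": 0, "ty": 0, "tz": -0.05, "turn": 0},
    {"tx": 0, "ty": 0, "tz": 0, "turn": 0},
    {"tx": 0, "ty": 0, "tz": 0, "turn": 0}
  ]
}}

```text
time_s: 3.25
position: [0.5507, -0.0839, 0.1723]
tcp_rot: [[0.398, -0.917, -0.001], [-0.917, -0.398, 0.0], [-0.001, 0.001, -1.0]]
force: [0.8, -1.0, 1.0]
opening: 0.006
```

Run:
```python
from rig import bot,vision,nets
import cv2
for n in ("wrist","side"):
    p=vision.capture(n);cv2.imwrite(f"pics/{n}2.png",p["pixels"] if n=="wrist" else cv2.resize(p["pixels"][60:280,150:430],None,fx=2.85,fy=2.7,interpolation=cv2.INTER_CUBIC))
s=bot.read_state();print(s["time_s"],s["position"],s["tcp_rot"][:,0],s["force"],s["opening"],s["joint_positions"])
```

```text
3.35 [ 0.552031   -0.08449608  0.17429363] [ 0.39836362 -0.91722305  0.0028804 ] [ 0.57170933 -0.69427579  0.71534339] 0.006020341916907876 [-2.01677750e+01  3.45853751e+01  9.77752088e+01  2.81272939e-03
  4.73981245e+01  4.63540485e+01]
```

View pics/wrist2.png

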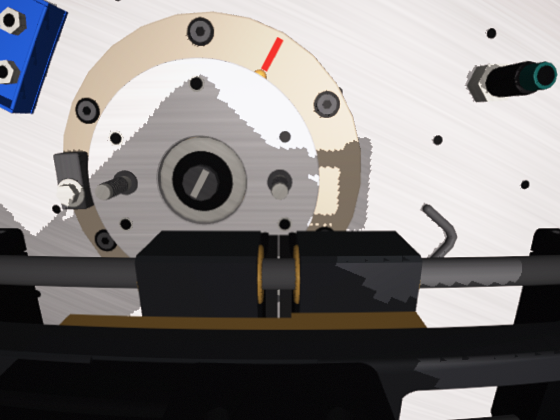

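View pics/side2.png

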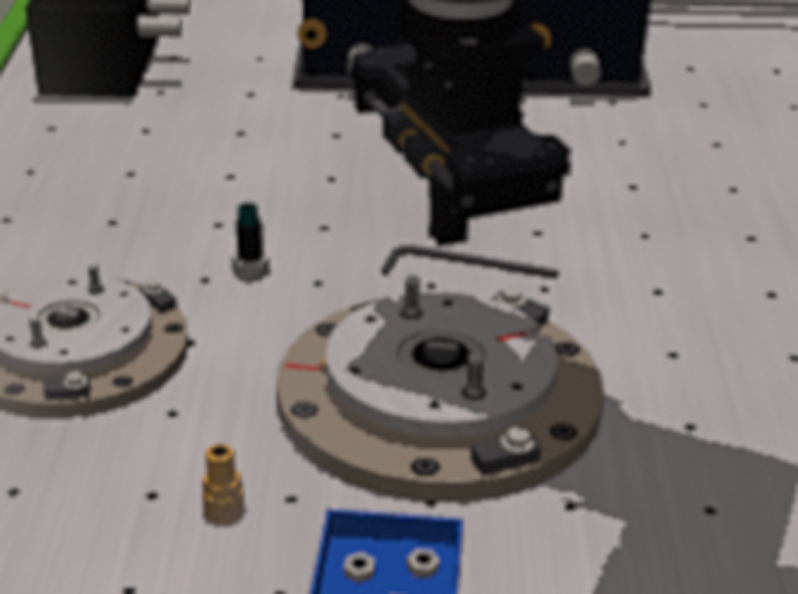

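The picture shows the ring at left-centre, with the spindle at about (202,180) and the dowel at (262,73). The studs are at (118,185) and (280,183), and the fingers are in front of stud_a. I'll refine the geometry from the wrist view before going down.

Run:
```python
from rig import bot,vision,nets
from h import *
p=vision.capture("wrist")
cv2.imwrite("pics/w3.png",cv2.resize(p["pixels"][0:260,40:380],None,fx=2.3,fy=2.3,interpolation=cv2.INTER_CUBIC))
for n,uv,z in [("spin",(202,180),.05),("spig",(203,180),.042),("line_out",(280,39),.02),("line_in",(264,72),.02),("footA",(280,190),.044),("topA",(280,177),.076),("footB",(105,193),.044),("topB",(130,177),.076)]:
    print(n,at_z(p,uv,z).round(4))
```

```text
spin [ 0.5598 -0.0262  0.05  ]
spig [ 0.558  -0.0257  0.042 ]
line_out [ 0.6664 -0.0364  0.02  ]
line_in [ 0.6418 -0.0349  0.02  ]
footA [ 0.573  -0.0769  0.044 ]
topA [ 0.5861 -0.0709  0.076 ]
footB [0.5226 0.0346 0.044 ]
topB [0.5513 0.0101 0.076 ]
```

View pics/w3.png

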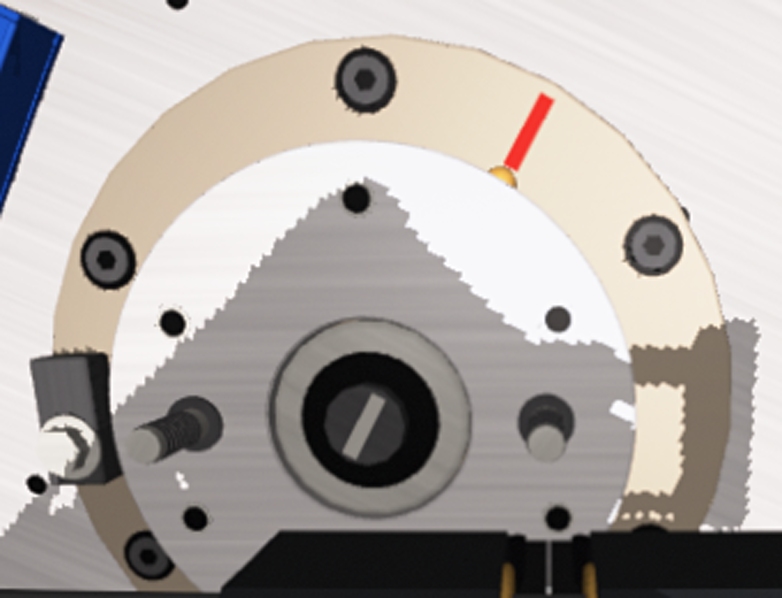

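Run:
```python
from rig import bot,vision,nets
from h import *
p=vision.capture("wrist")
g=lambda u,v:(u/2.3+40-.3,v/2.3-.3)
C=None
for n,uv,z in [("spin",(368,423),.05),("spigot",(370,417),.042),("line_out",(546,97),.02),("line_in",(511,168),.02),("footA",(547,419),.044),("topA",(547,443),.076),("footB",(194,424),.044),("topB",(148,447),.076)]:
    X=at_z(p,g(*uv),z)
    if n=="spigot":C=X
    print(n,X.round(4), None if C is None else (np.hypot(*(X-C)[:2]).round(4),np.degrees(np.arctan2(*(X-C)[1::-1])).round(2)))
print(p["extrinsics"],bot.read_state()["position"])
```

```text
spin [ 0.557  -0.0256  0.05  ] None
spigot [ 0.5568 -0.0244  0.042 ] (np.float64(0.0), np.float64(0.0))
line_out [ 0.6641 -0.0354  0.02  ] (np.float64(0.1079), np.float64(-5.83))
line_in [ 0.6409 -0.0337  0.02  ] (np.float64(0.0846), np.float64(-6.33))
footA [ 0.5776 -0.0732  0.044 ] (np.float64(0.053), np.float64(-66.91))
topA [ 0.5772 -0.0732  0.076 ] (np.float64(0.0529), np.float64(-67.26))
footB [0.5342 0.0238 0.044 ] (np.float64(0.0533), np.float64(115.1))
topB [0.5351 0.0219 0.076 ] (np.float64(0.0512), np.float64(115.13))
[[ 0.39800944 -0.88950249 -0.22444108  0.61488822]
 [-0.91737448 -0.38496653 -0.10111795 -0.05656759]
 [ 0.00354236  0.24614241 -0.9692272   0.26585643]
 [ 0.          0.          0.          1.        ]] [ 0.55196887 -0.08445835  0.17460543]
```

Emit:
{"api": "play_rows", "payload": {
  "series": [
    {"tx": 0, "ty": 0, "tz": -0.03, "turn": 0},
    {"tx": 0, "ty": 0, "tz": -0.03, "turn": 0},
    {"tx": 0, "ty": 0, "tz": 0, "turn": 0},
    {"tx": 0, "ty": 0, "tz": 0, "turn": 0},
    {"tx": 0.004, "ty": 0.0017, "tz": 0, "turn": 0},
    {"tx": 0.004, "ty": 0.0017, "tz": 0, "turn": 0},
    {"tx": 0.004, "ty": 0.0017, "tz": 0, "turn": 0},
    {"tx": 0, "ty": 0, "tz": 0, "turn": 0},
    {"tx": 0, "ty": 0, "tz": 0, "turn": 0},
    {"tx": 0, "ty": 0, "tz": 0, "turn": 0}
  ]
}}

```text
time_s: 4.45
position: [0.5601, -0.0797, 0.1242]
tcp_rot: [[0.399, -0.917, -0.0], [-0.917, -0.399, 0.0], [-0.0, 0.0, -1.0]]
force: [0.3, -0.2, 0.6]
opening: 0.003
```

Run:
```python
from rig import bot,vision,nets
import cv2
for n in ("wrist","side"):
    p=vision.capture(n);cv2.imwrite(f"pics/{n}4.png",p["pixels"] if n=="wrist" else cv2.resize(p["pixels"][100:260,200:400],None,fx=3.7,fy=3.7,interpolation=cv2.INTER_CUBIC))
s=bot.read_state();print(s["time_s"],s["position"],s["tcp_rot"][:,0],s["force"],s["opening"],s["joint_positions"])
```

```text
4.55 [ 0.56006276 -0.07979065  0.12417016] [ 3.98501890e-01 -9.17167481e-01 -2.34896636e-04] [ 0.78466563  0.56801756 -0.49746485] 3.720708706977011e-05 [-1.94232475e+01  3.97156963e+01  9.80059393e+01 -1.50940308e-03
  4.22992254e+01  4.70933088e+01]
```

View pics/wrist4.png

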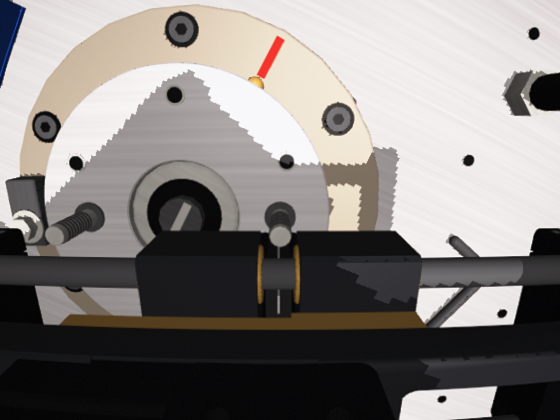

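View pics/side4.png

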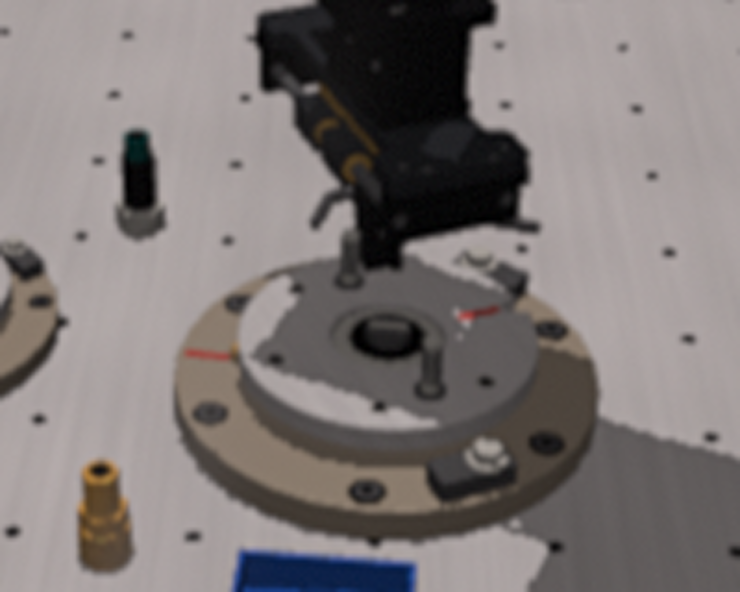

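```bash
cat > arc.py <<'E'
import numpy as np,sys
def arc(start,C,steps):
    d=np.array(start)-C
    for s in steps:
        a=np.radians(s);R=np.array([[np.cos(a),-np.sin(a)],[np.sin(a),np.cos(a)]])
        n=R@d;k=(n-d)/.8;d=n
        print('{"tx": %.4f, "ty": %.4f, "tz": 0, "turn": %.2f},'%(k[0],k[1],s/60))
    print(d+C)
E
python3 -c "
from arc import *
arc((.5601,-.0798),np.array([.555,-.0245]),[6]*22)"
```

```text
{"tx": 0.0072, "ty": 0.0010, "tz": 0, "turn": 0.10},
{"tx": 0.0070, "ty": 0.0018, "tz": 0, "turn": 0.10},
{"tx": 0.0068, "ty": 0.0025, "tz": 0, "turn": 0.10},
{"tx": 0.0065, "ty": 0.0032, "tz": 0, "turn": 0.10},
{"tx": 0.0061, "ty": 0.0039, "tz": 0, "turn": 0.10},
{"tx": 0.0057, "ty": 0.0045, "tz": 0, "turn": 0.10},
{"tx": 0.0052, "ty": 0.0051, "tz": 0, "turn": 0.10},
{"tx": 0.0046, "ty": 0.0056, "tz": 0, "turn": 0.10},
{"tx": 0.0040, "ty": 0.0060, "tz": 0, "turn": 0.10},
{"tx": 0.0034, "ty": 0.0064, "tz": 0, "turn": 0.10},
{"tx": 0.0027, "ty": 0.0067, "tz": 0, "turn": 0.10},
{"tx": 0.0020, "ty": 0.0070, "tz": 0, "turn": 0.10},
{"tx": 0.0012, "ty": 0.0072, "tz": 0, "turn": 0.10},
{"tx": 0.0005, "ty": 0.0073, "tz": 0, "turn": 0.10},
{"tx": -0.0003, "ty": 0.0073, "tz": 0, "turn": 0.10},
{"tx": -0.0010, "ty": 0.0072, "tz": 0, "turn": 0.10},
{"tx": -0.0018, "ty": 0.0070, "tz": 0, "turn": 0.10},
{"tx": -0.0025, "ty": 0.0068, "tz": 0, "turn": 0.10},
{"tx": -0.0032, "ty": 0.0065, "tz": 0, "turn": 0.10},
{"tx": -0.0039, "ty": 0.0061, "tz": 0, "turn": 0.10},
{"tx": -0.0045, "ty": 0.0057, "tz": 0, "turn": 0.10},
{"tx": -0.0051, "ty": 0.0052, "tz": 0, "turn": 0.10},
[0.59268334 0.01629296]
```

Emit:
{"api": "play_rows", "payload": {
  "series": [
    {"tx": 0.0072, "ty": 0.001, "tz": 0, "turn": 0.1},
    {"tx": 0.007, "ty": 0.0018, "tz": 0, "turn": 0.1},
    {"tx": 0.0068, "ty": 0.0025, "tz": 0, "turn": 0.1},
    {"tx": 0.0065, "ty": 0.0032, "tz": 0, "turn": 0.1},
    {"tx": 0.0061, "ty": 0.0039, "tz": 0, "turn": 0.1}
  ]
}}

```text
time_s: 5.05
position: [0.5857, -0.0701, 0.1239]
tcp_rot: [[0.806, -0.591, -0.004], [-0.591, -0.806, 0.0], [-0.003, 0.002, -1.0]]
force: [-3.0, -1.5, 2.2]
opening: 0.005
```

Run:
```python
from rig import bot,vision,nets
import cv2
for n in ("wrist",):
    p=vision.capture(n);cv2.imwrite(f"pics/{n}5.png",p["pixels"])
s=bot.read_state();print(s["time_s"],s["position"],s["tcp_rot"][:,0],s["force"])
```

```text
5.1 [ 0.58677879 -0.0695971   0.12399732] [ 0.80814478 -0.58898127 -0.00175459] [-1.52781302 -1.60447552 -0.1331414 ]
```

View pics/wrist5.png

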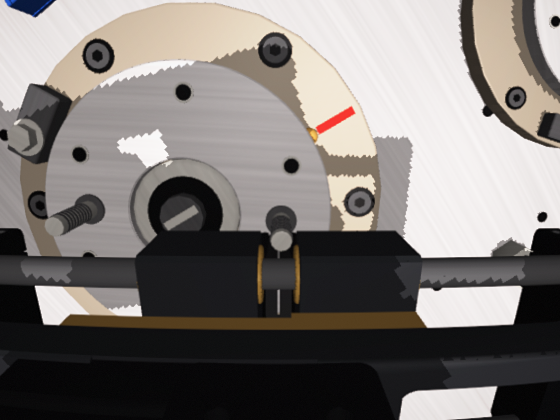

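Stud_a stays at about (280,230) against the fingers and the ring is turning, with about 3 N of contact force. I'll carry on.

Emit:
{"api": "play_rows", "payload": {
  "series": [
    {"tx": 0.0057, "ty": 0.0045, "tz": 0, "turn": 0.1},
    {"tx": 0.0052, "ty": 0.0051, "tz": 0, "turn": 0.1},
    {"tx": 0.0046, "ty": 0.0056, "tz": 0, "turn": 0.1},
    {"tx": 0.004, "ty": 0.006, "tz": 0, "turn": 0.1},
    {"tx": 0.0034, "ty": 0.0064, "tz": 0, "turn": 0.1},
    {"tx": 0.0027, "ty": 0.0067, "tz": 0, "turn": 0.1},
    {"tx": 0.002, "ty": 0.007, "tz": 0, "turn": 0.1},
    {"tx": 0.0012, "ty": 0.0072, "tz": 0, "turn": 0.1},
    {"tx": 0.0005, "ty": 0.0073, "tz": 0, "turn": 0.1},
    {"tx": -0.0003, "ty": 0.0073, "tz": 0, "turn": 0.1}
  ]
}}

```text
time_s: 6.1
position: [0.6099, -0.0203, 0.124]
tcp_rot: [[0.916, 0.401, -0.001], [0.401, -0.916, -0.002], [-0.001, 0.001, -1.0]]
force: [-0.7, -3.7, 0.3]
opening: 0.006
```

Emit:
{"api": "play_rows", "payload": {
  "series": [
    {"tx": -0.001, "ty": 0.0072, "tz": 0, "turn": 0.1},
    {"tx": -0.0018, "ty": 0.007, "tz": 0, "turn": 0.1},
    {"tx": -0.0025, "ty": 0.0068, "tz": 0, "turn": 0.1},
    {"tx": -0.0032, "ty": 0.0065, "tz": 0, "turn": 0.1},
    {"tx": -0.0039, "ty": 0.0061, "tz": 0, "turn": 0.1},
    {"tx": -0.0045, "ty": 0.0057, "tz": 0, "turn": 0.1},
    {"tx": -0.0051, "ty": 0.0052, "tz": 0, "turn": 0.1},
    {"tx": 0, "ty": 0, "tz": 0, "turn": 0},
    {"tx": 0, "ty": 0, "tz": 0, "turn": 0}
  ]
}}

```text
time_s: 7.0
position: [0.5929, 0.016, 0.1243]
tcp_rot: [[0.418, 0.908, 0.0], [0.908, -0.418, 0.0], [0.0, 0.0, -1.0]]
force: [0.6, -0.4, 0.4]
opening: 0.004
```

Run:
```python
from rig import bot,vision,nets
import cv2
for n in ("wrist","side"):
    p=vision.capture(n);cv2.imwrite(f"pics/{n}6.png",p["pixels"] if n=="wrist" else cv2.resize(p["pixels"][100:260,200:400],None,fx=3.7,fy=3.7,interpolation=cv2.INTER_CUBIC))
s=bot.read_state();print(s["time_s"],s["position"],s["tcp_rot"][:,0],s["force"],s["opening"],s["joint_positions"])
```

```text
7.1 [0.59287407 0.016052   0.12424263] [4.16961494e-01 9.08924135e-01 1.70484322e-04] [ 0.43555993 -0.25452521 -0.44490288] 0.00740379472291251 [-9.23884858e+00  4.10535914e+01  9.39315195e+01  1.03002684e-02
  4.50045526e+01 -7.46032277e+01]
```

View pics/wrist6.png

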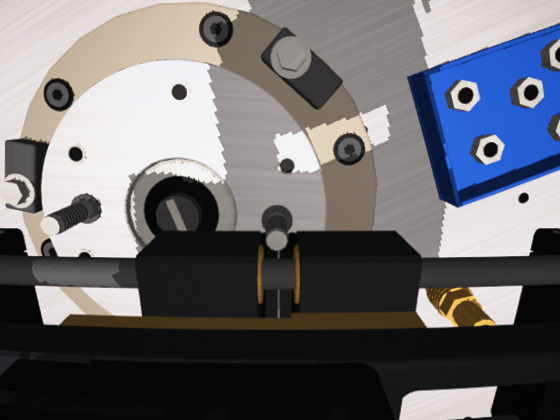

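View pics/side6.png

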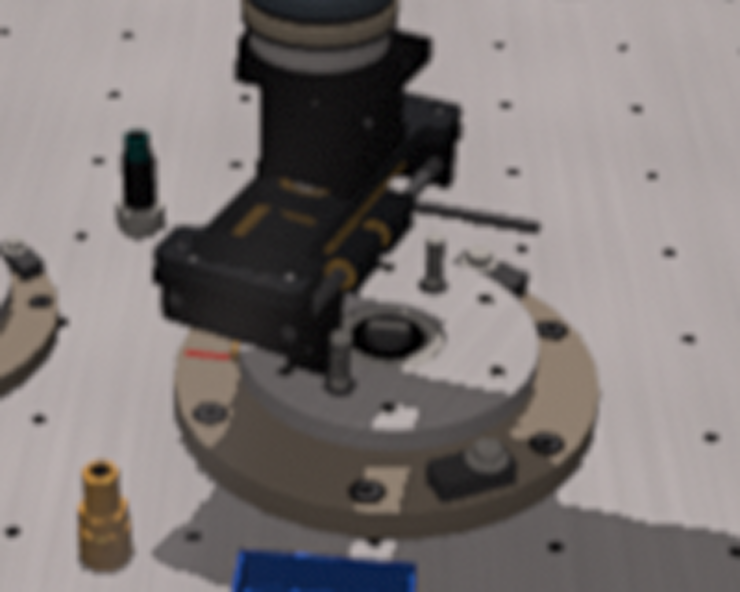

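Run:
```python
from rig import bot,vision,nets
from h import *
s=vision.capture("side");w=vision.capture("wrist")
g=lambda u,v:(u/3.7+200-.4,v/3.7+100-.4)
ang=lambda v:np.degrees(np.arctan2(v[1],v[0])).round(2)
A=at_z(s,g(340,383),.046);B=at_z(s,g(433,284),.046)
print("side",A,B,ang(A-B),(A+B)/2)
for z,a,b in ((.076,(277,238),(48,227)),(.044,(276,217),(87,209))):
    A=at_z(w,a,z);B=at_z(w,b,z);print("wrist",z,A,B,ang(A-B),np.hypot(*(A-B)[:2]),(A+B)/2)
```

```text
side [0.58014015 0.02065537 0.046     ] [ 0.53035032 -0.07155402  0.046     ] 61.63 [ 0.55524524 -0.02544933  0.046     ]
wrist 0.076 [0.57885835 0.02310612 0.076     ] [ 0.53046013 -0.0711018   0.076     ] 62.81 0.10591279721266945 [ 0.55465924 -0.02399784  0.076     ]
wrist 0.044 [0.57842083 0.02259369 0.044     ] [ 0.53093144 -0.07039541  0.044     ] 62.95 0.10441367780648221 [ 0.55467614 -0.02390086  0.044     ]
```

```bash
python3 -c "
from arc import *
arc((.5929,.0161),np.array([.555,-.0244]),[5,5,5,4])"
```

```text
{"tx": -0.0046, "ty": 0.0039, "tz": 0, "turn": 0.08},
{"tx": -0.0049, "ty": 0.0035, "tz": 0, "turn": 0.08},
{"tx": -0.0052, "ty": 0.0031, "tz": 0, "turn": 0.08},
{"tx": -0.0043, "ty": 0.0021, "tz": 0, "turn": 0.07},
[0.57764964 0.02623254]
```

Emit:
{"api": "play_rows", "payload": {
  "series": [
    {"tx": -0.0046, "ty": 0.0039, "tz": 0, "turn": 0.083},
    {"tx": -0.0049, "ty": 0.0035, "tz": 0, "turn": 0.083},
    {"tx": -0.0052, "ty": 0.0031, "tz": 0, "turn": 0.083},
    {"tx": -0.0043, "ty": 0.0021, "tz": 0, "turn": 0.067},
    {"tx": 0, "ty": 0, "tz": 0, "turn": 0},
    {"tx": 0, "ty": 0, "tz": 0, "turn": 0}
  ]
}}

```text
time_s: 7.8
position: [0.5779, 0.0262, 0.1243]
tcp_rot: [[0.099, 0.995, 0.001], [0.995, -0.099, 0.0], [0.0, 0.001, -1.0]]
force: [1.2, -0.1, -0.7]
opening: 0.002
```

Run:
```python
from rig import bot,vision,nets
import cv2
for n in ("wrist","side","top"):
    p=vision.capture(n);cv2.imwrite(f"pics/{n}7.png",p["pixels"] if n=="wrist" else cv2.resize(p["pixels"][100:260,200:400],None,fx=3.7,fy=3.7,interpolation=cv2.INTER_CUBIC))
s=bot.read_state();print(s["time_s"],s["position"],s["tcp_rot"][:,0],s["force"],s["opening"],s["joint_positions"])
```

```text
7.95 [0.57793964 0.02623728 0.12434655] [9.79622040e-02 9.95190124e-01 1.54527819e-04] [ 2.35384475 -0.40040704  0.08950762] 0.009028554659476707 [-8.46689991e+00  4.03076493e+01  9.61370077e+01  1.62415351e-02
  4.35087209e+01 -9.28568340e+01]
```

View pics/wrist7.png

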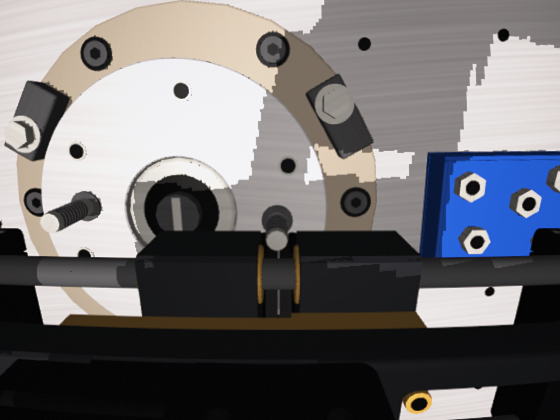

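View pics/side7.png

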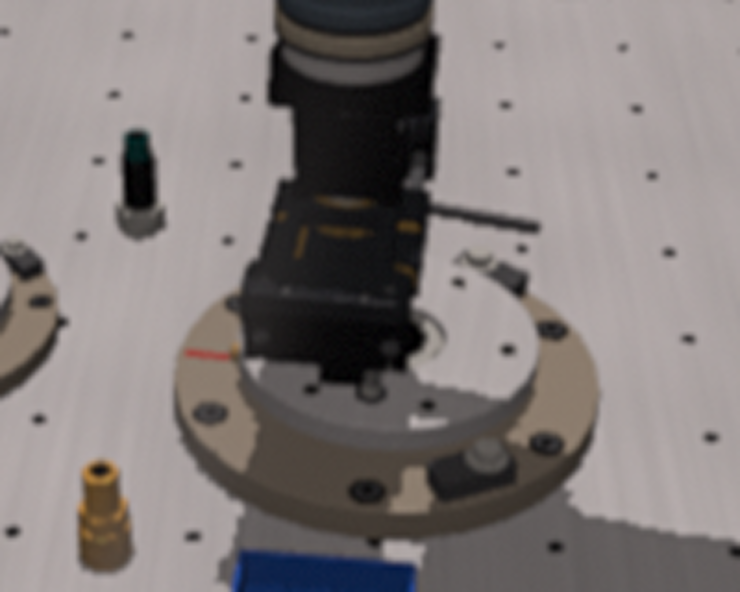

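Emit:
{"api": "play_rows", "payload": {
  "series": [
    {"tx": 0.015, "ty": -0.001, "tz": 0, "turn": 0},
    {"tx": 0, "ty": 0, "tz": 0.04, "turn": 0},
    {"tx": 0, "ty": 0, "tz": 0.04, "turn": 0},
    {"tx": 0.04, "ty": -0.015, "tz": 0.02, "turn": 0},
    {"tx": 0.04, "ty": -0.015, "tz": 0, "turn": 0},
    {"tx": 0.04, "ty": -0.015, "tz": 0, "turn": 0},
    {"tx": 0, "ty": 0, "tz": 0, "turn": 0},
    {"tx": 0, "ty": 0, "tz": 0, "turn": 0}
  ]
}}

```text
time_s: 8.75
position: [0.6846, -0.0106, 0.2034]
tcp_rot: [[0.098, 0.995, -0.003], [0.995, -0.098, 0.001], [0.0, -0.003, -1.0]]
force: [-1.1, 0.3, -0.7]
opening: 0.008
```

Run:
```python
from rig import bot,vision,nets
import cv2
for n in ("wrist","side"):
    p=vision.capture(n);cv2.imwrite(f"pics/{n}8.png",p["pixels"] if n=="wrist" else cv2.resize(p["pixels"][100:260,200:400],None,fx=3.7,fy=3.7,interpolation=cv2.INTER_CUBIC))
s=bot.read_state();print(s["time_s"],s["position"],s["tcp_rot"][:,0],s["force"])
```

```text
8.85 [ 0.68366215 -0.00988309  0.20340267] [9.68666842e-02 9.95297206e-01 5.63837981e-04] [-0.01560593 -0.27531495 -0.1851079 ]
```

View pics/wrist8.png

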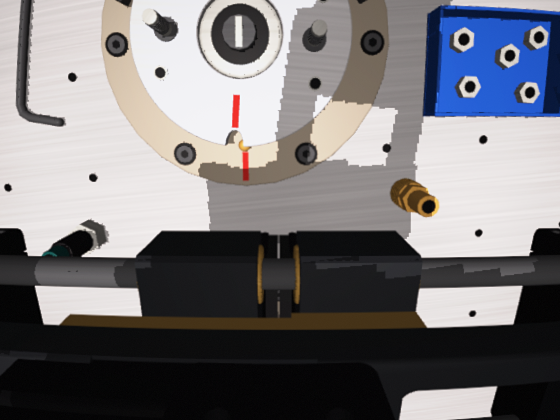

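View pics/side8.png

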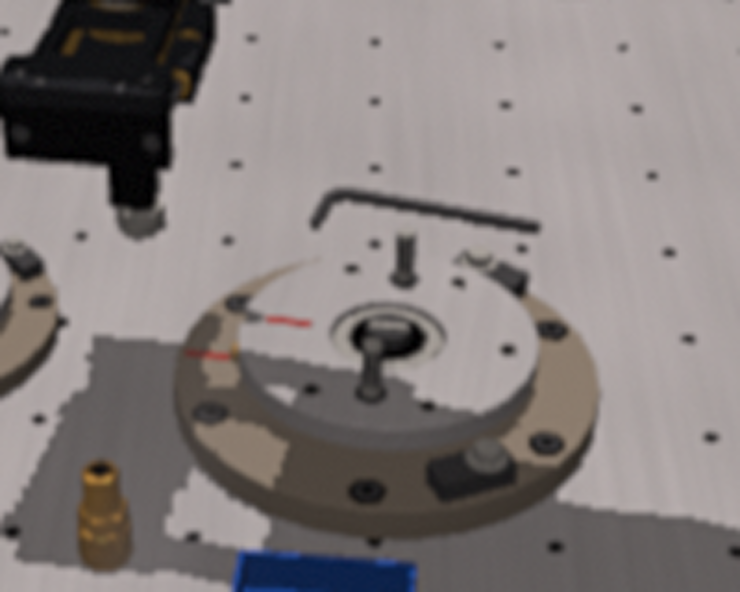

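Run:
```python
from rig import bot,vision,nets
from h import *
w=vision.capture("wrist")
cv2.imwrite("pics/w9.png",cv2.resize(w["pixels"][0:200,120:340],None,fx=3.6,fy=3,interpolation=cv2.INTER_CUBIC))
hsv=cv2.cvtColor(w["pixels"],cv2.COLOR_BGR2HSV)
m=(((hsv[...,0]<6)|(hsv[...,0]>174))&(hsv[...,1]>150)&(hsv[...,2]>80)).astype(np.uint8)
n,l,st,ce=cv2.connectedComponentsWithStats(m)
C=at_z(w,(240.5,33.5),.042);print(C)
for i in range(1,n):
    if st[i,4]<30: continue
    ys,xs=np.nonzero(l==i); z=.044 if ce[i,1]<130 else .02
    P=np.array([at_z(w,(x,y),z)[:2] for x,y in zip(xs,ys)])
    c=P.mean(0);v=np.linalg.svd(P-c)[2][0];v*=np.sign(v[0])
    print(st[i],ce[i],c,"dir",np.degrees(np.arctan2(v[1],v[0])),"ang",np.degrees(np.arctan2(*(c-C[:2])[::-1])),np.degrees(np.arctan2(c[1]+.0244,c[0]-.555)))
```

```text
[ 0.55409872 -0.02323753  0.042     ]
[232  97   7  32 180] [234.68333333 112.03333333] [ 0.60816317 -0.03373855] dir -10.65979578284041 ang -10.991786933423512 -9.96284188409435
[242 154   6  28 152] [244.36842105 167.81578947] [ 0.65300644 -0.03432645] dir -4.662332770886281 ang -6.396931670680561 -5.783402394102868
```

View pics/w9.png

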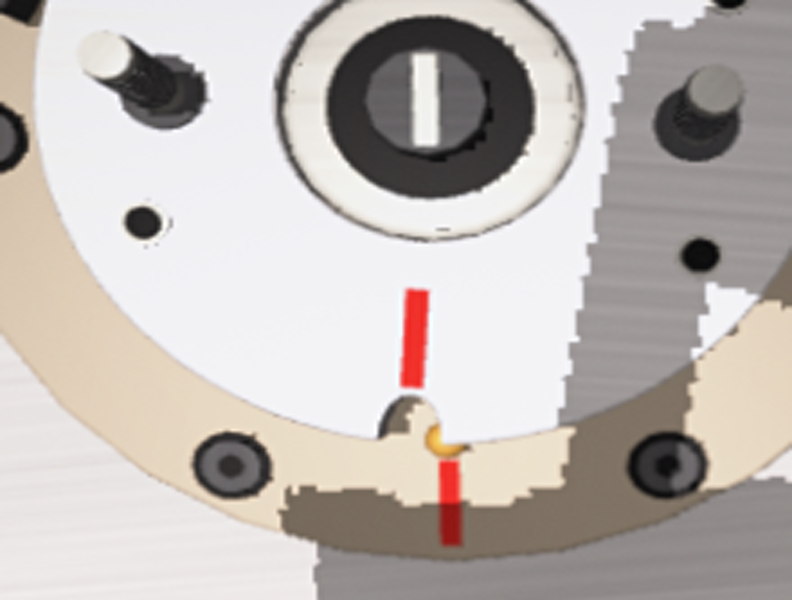

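Run:
```python
from rig import bot,vision,nets
from h import *
w=vision.capture("wrist")
g=lambda u,v:(u/3.6+120-.35,v/3-.33)
C=np.array([.5545,-.0238])
for n,uv,z in [("notchL top",(380,437),.044),("notchR top",(441,440),.044),("notch apex",(413,397),.044),("dowel tip",(443,437),.029),("ln in",(417,290),.044),("ln out",(412,387),.044),("f in",(449,462),.02),("f out",(452,545),.02),("spin",(428,100),.05),("spigot",(430,107),.042),("sA foot",(698,122),.046),("sB foot",(165,91),.046),("sA top",(715,88),.076),("sB top",(106,55),.076)]:
    X=at_z(w,g(*uv),z);print(n,X.round(4),np.degrees(np.arctan2(*(X[:2]-C)[::-1])).round(2))
```

```text
notchL top [ 0.6318 -0.0439  0.044 ] -14.55
notchR top [ 0.6338 -0.0313  0.044 ] -5.37
notch apex [ 0.6227 -0.0358  0.044 ] -9.94
dowel tip [ 0.634  -0.0324  0.029 ] -6.19
ln in [ 0.5973 -0.0318  0.044 ] -10.55
ln out [ 0.6202 -0.0357  0.044 ] -10.22
f in [ 0.6415 -0.0329  0.02  ] -5.96
f out [ 0.6647 -0.035   0.02  ] -5.8
spin [ 0.5558 -0.0239  0.05  ] -3.86
spigot [ 0.5554 -0.0244  0.042 ] -32.49
sA foot [0.5648 0.0276 0.046 ] 78.68
sB foot [ 0.5468 -0.0754  0.046 ] -98.48
sA top [0.5648 0.0274 0.076 ] 78.66
sB top [ 0.547  -0.0758  0.076 ] -98.22
```

Run:
```python
from rig import bot
s=bot.read_state();print(s["time_s"],s["position"],s["tcp_rot"][:,0],s["force"])
```

```text
8.95 [ 0.68400446 -0.00981978  0.2038619 ] [9.64599638e-02 9.95336817e-01 3.09635125e-04] [0.4993606  0.73363758 0.46905652]
```

Emit:
{"api": "play_rows", "payload": {
  "series": [
    {"tx": -0.0375, "ty": 0.0153, "tz": 0, "turn": 0.068},
    {"tx": -0.0375, "ty": 0.0153, "tz": 0, "turn": 0},
    {"tx": -0.0375, "ty": 0.0153, "tz": 0, "turn": 0},
    {"tx": 0, "ty": 0, "tz": 0, "turn": 0},
    {"tx": 0, "ty": 0, "tz": -0.033, "turn": 0},
    {"tx": 0, "ty": 0, "tz": -0.033, "turn": 0},
    {"tx": 0, "ty": 0, "tz": -0.033, "turn": 0},
    {"tx": 0, "ty": 0, "tz": 0, "turn": 0},
    {"tx": 0, "ty": 0, "tz": 0, "turn": 0}
  ]
}}

```text
time_s: 9.85
position: [0.5957, 0.0262, 0.1251]
tcp_rot: [[0.026, 1.0, -0.0], [1.0, -0.026, 0.0], [0.0, -0.0, -1.0]]
force: [0.7, -0.9, 0.0]
opening: 0.002
```

Emit:
{"api": "play_rows", "payload": {
  "series": [
    {"tx": -0.007, "ty": 0.0005, "tz": 0, "turn": 0},
    {"tx": -0.007, "ty": 0.0005, "tz": 0, "turn": 0},
    {"tx": -0.0043, "ty": 0.0003, "tz": 0, "turn": 0},
    {"tx": -0.0043, "ty": 0.0003, "tz": 0, "turn": 0},
    {"tx": -0.0043, "ty": 0.0003, "tz": 0, "turn": 0},
    {"tx": 0, "ty": 0, "tz": 0, "turn": 0},
    {"tx": 0, "ty": 0, "tz": 0, "turn": 0},
    {"tx": 0, "ty": 0, "tz": 0, "turn": 0}
  ]
}}

```text
time_s: 10.65
position: [0.5749, 0.0276, 0.1255]
tcp_rot: [[0.026, 1.0, 0.002], [1.0, -0.026, -0.0], [-0.0, 0.002, -1.0]]
force: [3.4, -0.3, 2.3]
opening: 0.004
```

Emit:
{"api": "play_rows", "payload": {
  "series": [
    {"tx": 0.02, "ty": 0, "tz": 0, "turn": 0},
    {"tx": 0, "ty": 0, "tz": 0.04, "turn": 0},
    {"tx": 0, "ty": 0, "tz": 0.04, "turn": 0},
    {"tx": 0.0375, "ty": -0.015, "tz": 0.02, "turn": 0},
    {"tx": 0.0375, "ty": -0.015, "tz": 0, "turn": 0},
    {"tx": 0.0375, "ty": -0.015, "tz": 0, "turn": 0},
    {"tx": 0, "ty": 0, "tz": 0, "turn": 0},
    {"tx": 0, "ty": 0, "tz": 0, "turn": 0}
  ]
}}

```text
time_s: 11.45
position: [0.6786, -0.0086, 0.2037]
tcp_rot: [[0.026, 1.0, -0.005], [1.0, -0.026, 0.0], [0.0, -0.005, -1.0]]
force: [-0.6, -0.0, -0.4]
opening: 0.006
```

Run:
```python
from rig import bot,vision,nets
from h import *
w=vision.capture("wrist")
cv2.imwrite("pics/w10.png",cv2.resize(w["pixels"][0:200,120:340],None,fx=3.6,fy=3,interpolation=cv2.INTER_CUBIC))
hsv=cv2.cvtColor(w["pixels"],cv2.COLOR_BGR2HSV)
m=(((hsv[...,0]<6)|(hsv[...,0]>174))&(hsv[...,1]>150)&(hsv[...,2]>80)).astype(np.uint8)
n,l,st,ce=cv2.connectedComponentsWithStats(m)
for i in range(1,n):
    if st[i,4]<30: continue
    z=.044 if ce[i,1]<130 else .02
    c=at_z(w,ce[i],z);print(ce[i],c,np.degrees(np.arctan2(c[1]+.0241,c[0]-.5547)))
s=bot.read_state();print(s["time_s"],s["position"],s["force"])
```

```text
[244.59064327 116.84210526] [ 0.60863302 -0.03070786  0.044     ] -6.985047536220162
[245.74482759 171.33793103] [ 0.65274395 -0.03425698  0.02      ] -5.914526694058271
11.5 [ 0.6780115  -0.00808802  0.20364526] [ 0.33575099 -0.62452506 -0.55554678]
```

View pics/w10.png

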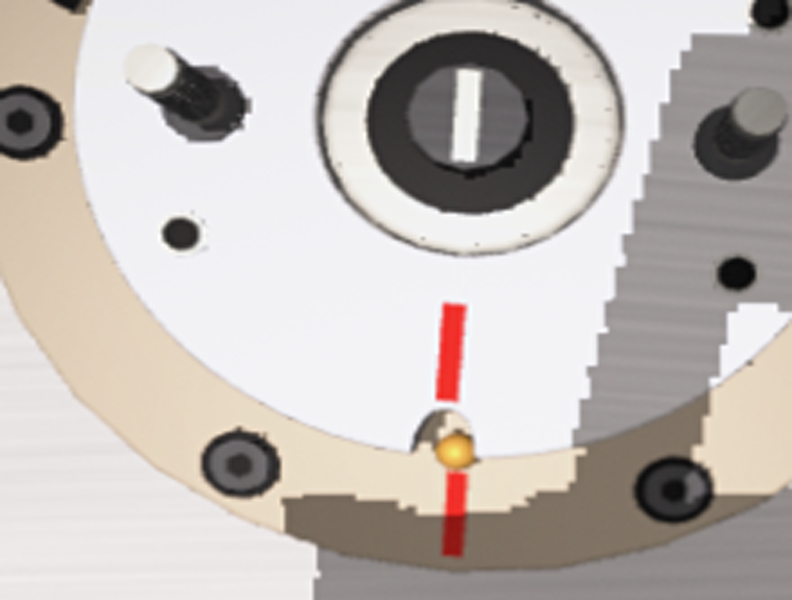

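The notch is still about 1° short of the dowel (about 1.5 mm at the rim), so I'm giving it one more small push.

Emit:
{"api": "play_rows", "payload": {
  "series": [
    {"tx": -0.035, "ty": 0.0148, "tz": 0, "turn": 0.016},
    {"tx": -0.035, "ty": 0.0148, "tz": 0, "turn": 0},
    {"tx": -0.035, "ty": 0.0148, "tz": 0, "turn": 0},
    {"tx": 0, "ty": 0, "tz": 0, "turn": 0},
    {"tx": 0, "ty": 0, "tz": -0.0325, "turn": 0},
    {"tx": 0, "ty": 0, "tz": -0.0325, "turn": 0},
    {"tx": 0, "ty": 0, "tz": -0.0325, "turn": 0},
    {"tx": 0, "ty": 0, "tz": 0, "turn": 0},
    {"tx": 0, "ty": 0, "tz": 0, "turn": 0},
    {"tx": 0, "ty": 0, "tz": 0, "turn": 0}
  ]
}}

```text
time_s: 12.5
position: [0.5967, 0.0272, 0.1283]
tcp_rot: [[0.009, 1.0, 0.002], [1.0, -0.009, -0.0], [-0.0, 0.002, -1.0]]
force: [0.1, 0.8, -0.5]
opening: 0.007
```

Emit:
{"api": "play_rows", "payload": {
  "series": [
    {"tx": -0.009, "ty": 0.0002, "tz": -0.003, "turn": 0},
    {"tx": -0.009, "ty": 0.0002, "tz": 0, "turn": 0},
    {"tx": -0.0035, "ty": 0, "tz": 0, "turn": 0},
    {"tx": -0.0035, "ty": 0, "tz": 0, "turn": 0},
    {"tx": -0.0036, "ty": 0, "tz": 0, "turn": 0},
    {"tx": 0, "ty": 0, "tz": 0, "turn": 0},
    {"tx": 0, "ty": 0, "tz": 0, "turn": 0},
    {"tx": 0, "ty": 0, "tz": 0, "turn": 0}
  ]
}}

```text
time_s: 13.3
position: [0.574, 0.0276, 0.125]
tcp_rot: [[0.009, 1.0, 0.002], [1.0, -0.009, 0.0], [0.0, 0.002, -1.0]]
force: [3.0, 1.6, 0.3]
opening: 0.005
```

Run:
```python
from rig import bot
s=bot.read_state();print(s["time_s"],s["position"],s["tcp_rot"][:,0],s["force"])
```

```text
13.3 [0.57396962 0.02758819 0.12496985] [9.10913180e-03 9.99958511e-01 2.04133049e-05] [2.97120334 1.58335258 0.26325919]
```

Emit:
{"api": "play_rows", "payload": {
  "series": [
    {"tx": 0.02, "ty": 0, "tz": 0, "turn": 0},
    {"tx": 0, "ty": 0, "tz": 0.04, "turn": 0},
    {"tx": 0, "ty": 0, "tz": 0.04, "turn": 0},
    {"tx": 0.0375, "ty": -0.015, "tz": 0.02, "turn": 0},
    {"tx": 0.0375, "ty": -0.015, "tz": 0, "turn": 0},
    {"tx": 0.0375, "ty": -0.015, "tz": 0, "turn": 0},
    {"tx": 0, "ty": 0, "tz": 0, "turn": 0},
    {"tx": 0, "ty": 0, "tz": 0, "turn": 0}
  ]
}}

```text
time_s: 14.1
position: [0.6781, -0.0087, 0.2036]
tcp_rot: [[0.009, 1.0, -0.004], [1.0, -0.009, 0.0], [0.0, -0.004, -1.0]]
force: [-1.5, 0.3, -0.4]
opening: 0.008
```

Run:
```python
from rig import bot,vision,nets
from h import *
w=vision.capture("wrist")
cv2.imwrite("pics/w11.png",cv2.resize(w["pixels"][0:200,120:340],None,fx=3.6,fy=3,interpolation=cv2.INTER_CUBIC))
hsv=cv2.cvtColor(w["pixels"],cv2.COLOR_BGR2HSV)
m=(((hsv[...,0]<6)|(hsv[...,0]>174))&(hsv[...,1]>150)&(hsv[...,2]>80)).astype(np.uint8)
n,l,st,ce=cv2.connectedComponentsWithStats(m)
for i in range(1,n):
    if st[i,4]<30: continue
    z=.044 if ce[i,1]<130 else .02
    c=at_z(w,ce[i],z);print(ce[i],c,np.degrees(np.arctan2(c[1]+.0241,c[0]-.5547)))
s=bot.read_state();print(s["time_s"],s["position"],s["force"])
```

```text
[247.61046512 116.78488372] [ 0.60865201 -0.02983234  0.044     ] -6.0648623468124905
[246.54929577 170.96478873] [ 0.65252975 -0.03419309  0.02      ] -5.890359450547535
14.15 [ 0.67741879 -0.00829642  0.20351502] [-0.41911903  0.23883868  0.87193447]
```

View pics/w11.png

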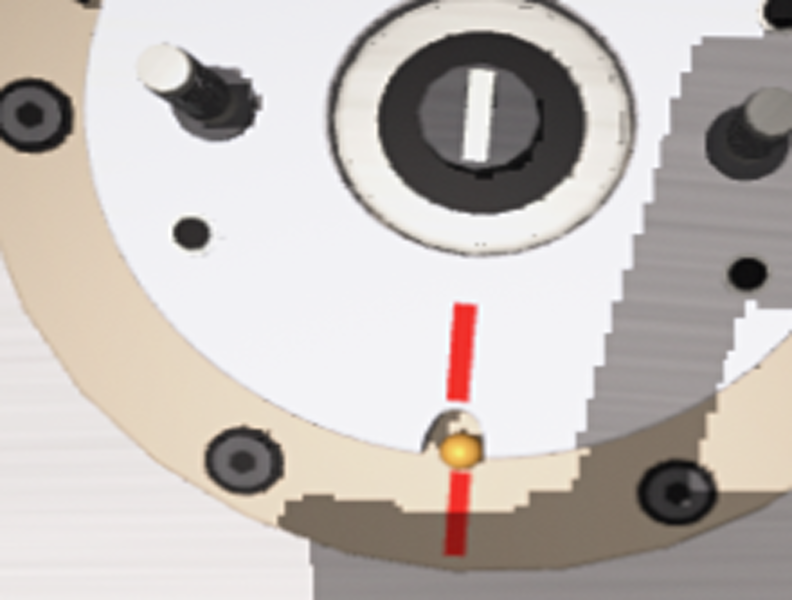

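The notch is now within about 0.2° of the dowel. Next I go down onto the ring face, between the notch and stud_a.

Emit:
{"api": "play_rows", "payload": {
  "series": [
    {"tx": -0.0332, "ty": 0.0077, "tz": 0, "turn": 0},
    {"tx": -0.0332, "ty": 0.0077, "tz": 0, "turn": 0},
    {"tx": -0.0332, "ty": 0.0077, "tz": 0, "turn": 0},
    {"tx": 0, "ty": 0, "tz": 0, "turn": 0},
    {"tx": 0, "ty": 0, "tz": -0.034, "turn": 0},
    {"tx": 0, "ty": 0, "tz": -0.034, "turn": 0},
    {"tx": 0, "ty": 0, "tz": -0.034, "turn": 0},
    {"tx": 0, "ty": 0, "tz": 0, "turn": 0},
    {"tx": 0, "ty": 0, "tz": 0, "turn": 0},
    {"tx": 0, "ty": 0, "tz": 0, "turn": 0}
  ]
}}

```text
time_s: 15.15
position: [0.6003, 0.01, 0.1244]
tcp_rot: [[0.009, 1.0, 0.002], [1.0, -0.009, -0.0], [-0.0, 0.002, -1.0]]
force: [0.4, 0.2, 0.5]
opening: 0.006
```

Emit:
{"api": "play_rows", "payload": {
  "series": [
    {"tx": 0, "ty": 0, "tz": -0.004, "turn": 0},
    {"tx": 0, "ty": 0, "tz": -0.004, "turn": 0},
    {"tx": 0, "ty": 0, "tz": -0.003, "turn": 0},
    {"tx": 0, "ty": 0, "tz": -0.002, "turn": 0},
    {"tx": 0, "ty": 0, "tz": -0.002, "turn": 0},
    {"tx": 0, "ty": 0, "tz": -0.002, "turn": 0},
    {"tx": 0, "ty": 0, "tz": -0.001, "turn": 0},
    {"tx": 0, "ty": 0, "tz": 0, "turn": 0}
  ]
}}

```text
time_s: 15.95
position: [0.5996, 0.01, 0.1097]
tcp_rot: [[0.009, 1.0, 0.001], [1.0, -0.009, -0.0], [-0.0, 0.001, -1.0]]
force: [-1.7, -0.4, 5.8]
opening: 0.004
```

Emit:
{"api": "play_rows", "payload": {
  "series": [
    {"tx": 0, "ty": 0, "tz": -0.0015, "turn": 0},
    {"tx": 0, "ty": 0, "tz": -0.0015, "turn": 0},
    {"tx": 0, "ty": 0, "tz": -0.0015, "turn": 0},
    {"tx": 0, "ty": 0, "tz": -0.0015, "turn": 0},
    {"tx": 0, "ty": 0, "tz": -0.001, "turn": 0},
    {"tx": 0, "ty": 0, "tz": 0, "turn": 0},
    {"tx": 0, "ty": 0, "tz": 0, "turn": 0}
  ]
}}

```text
time_s: 16.65
position: [0.5996, 0.01, 0.1041]
tcp_rot: [[0.009, 1.0, 0.001], [1.0, -0.009, -0.0], [-0.0, 0.001, -1.0]]
force: [-1.7, 0.6, 6.4]
opening: 0.005
```

Emit:
{"api": "play_rows", "payload": {
  "series": [
    {"tx": 0, "ty": 0, "tz": -0.0006, "turn": 0},
    {"tx": 0, "ty": 0, "tz": -0.0005, "turn": 0},
    {"tx": 0, "ty": 0, "tz": 0, "turn": 0},
    {"tx": 0, "ty": 0, "tz": 0, "turn": 0}
  ]
}}

```text
time_s: 17.05
position: [0.5996, 0.01, 0.1041]
tcp_rot: [[0.009, 1.0, 0.001], [1.0, -0.009, -0.0], [-0.0, 0.001, -1.0]]
force: [-3.0, -0.3, 10.9]
opening: 0.003
```

Emit:
{"api": "play_rows", "payload": {
  "series": [
    {"tx": 0, "ty": 0, "tz": -0.0008, "turn": 0},
    {"tx": 0, "ty": 0, "tz": -0.0008, "turn": 0},
    {"tx": 0, "ty": 0, "tz": 0, "turn": 0},
    {"tx": 0, "ty": 0, "tz": 0, "turn": 0}
  ]
}}

```text
time_s: 17.45
position: [0.5997, 0.0099, 0.104]
tcp_rot: [[0.009, 1.0, 0.001], [1.0, -0.009, -0.001], [-0.001, 0.001, -1.0]]
force: [-4.3, -0.1, 18.5]
opening: 0.002
```

The tool is at a hard stop: the height holds at 104 mm while the force rises to 18 N. I'm lifting straight up and moving clear to check.

Emit:
{"api": "play_rows", "payload": {
  "series": [
    {"tx": 0, "ty": 0, "tz": 0.01, "turn": 0},
    {"tx": 0, "ty": 0, "tz": 0.04, "turn": 0},
    {"tx": 0, "ty": 0, "tz": 0.04, "turn": 0},
    {"tx": 0, "ty": 0, "tz": 0.04, "turn": 0},
    {"tx": 0.0375, "ty": -0.01, "tz": 0, "turn": 0},
    {"tx": 0.0375, "ty": -0.01, "tz": 0, "turn": 0},
    {"tx": 0.0375, "ty": -0.005, "tz": 0, "turn": 0},
    {"tx": 0, "ty": 0, "tz": 0, "turn": 0},
    {"tx": 0, "ty": 0, "tz": 0, "turn": 0}
  ]
}}

```text
time_s: 18.35
position: [0.689, -0.0099, 0.2042]
tcp_rot: [[0.009, 1.0, -0.002], [1.0, -0.009, 0.0], [0.0, -0.002, -1.0]]
force: [-0.4, 0.1, -0.7]
opening: 0.007
```

Run:
```python
from rig import bot,vision,nets
from h import *
w=vision.capture("wrist");s=vision.capture("side")
a=cv2.resize(w["pixels"][0:200,120:340],None,fx=3.6,fy=3,interpolation=cv2.INTER_CUBIC)
cv2.imwrite("pics/w12.png",a)
cv2.imwrite("pics/s12.png",cv2.resize(s["pixels"][100:290,180:400],None,fx=3.6,fy=3.1,interpolation=cv2.INTER_CUBIC))
s=bot.read_state();print(s["time_s"],s["position"],s["force"])
```

```text
18.45 [ 0.68795224 -0.00955744  0.20418069] [-0.58774196 -0.26325306 -0.68631146]
```

View pics/w12.png

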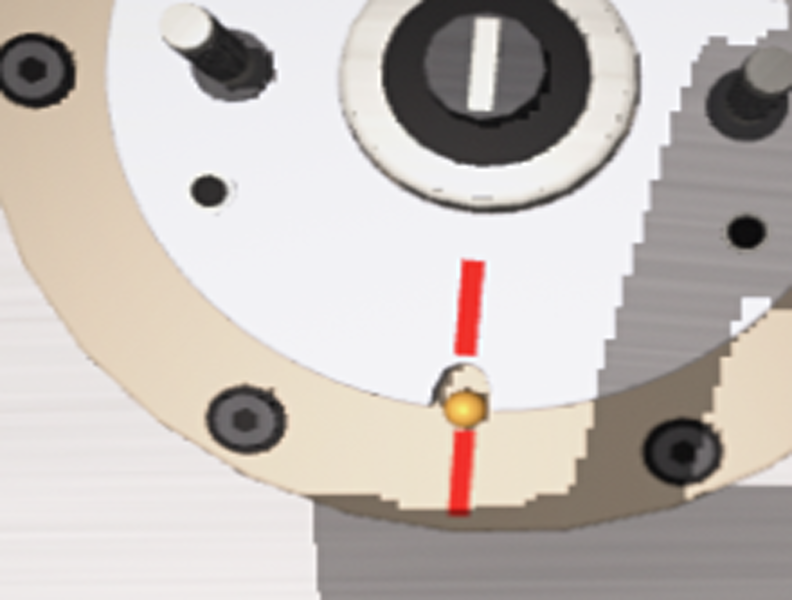

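View pics/s12.png

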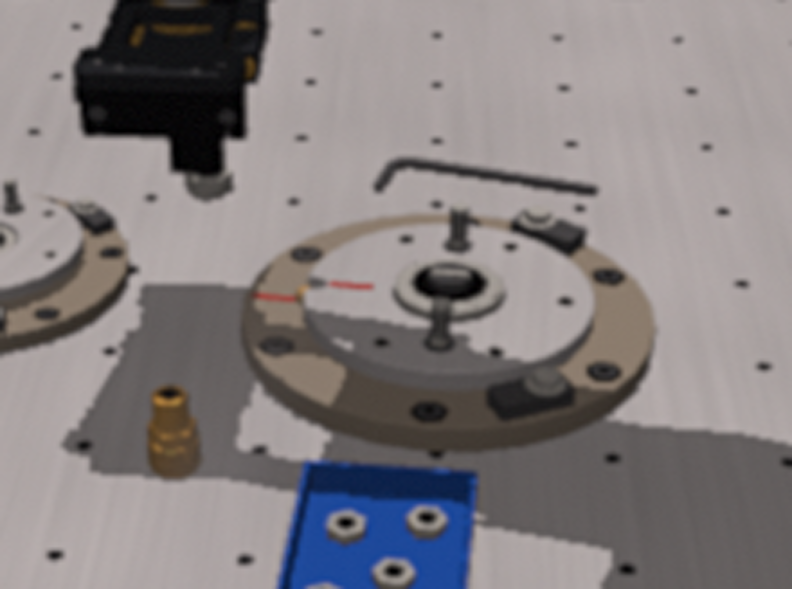

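The spigot now stands above the ring face and the dowel sits in the notch. The ring's lower position shows in both views, and the arm is clear.

```bash
python3 -c "
from rig import bot
print(bot.hand_in())"
```

```text
the job is handed in; nothing more can be done
None
```

The adapter ring is turned onto the dowel and pressed home, and I handed the job in at about 18.5 s of the 48 s allowed.

- **Turning:** I pushed stud_a with the shut fingertips, about 150° counter-clockwise and with about 3–4 N. It took a main sweep and two small corrections. Before pressing, the notch measured about 0.2° from the dowel in the wrist camera.
- **Pressing:** I pressed on the open ring face between the notch and stud_a. The ring went down at about 6 N. It then stopped while the force rose to 18 N, with the tool at 104.0 mm against 103.7 mm expected for a seated ring.
- **Last checks:** The wrist and side pictures show the dowel in the notch, the ring down on the flange and the spigot standing above its face. The coupler, tray and hex key looked undisturbed. The sensor was partly hidden behind the gripper in that last side view. The arm was clear, with its fingertips about 134 mm above the bench and no contact force.
- **Failed or disagreed:** My first two move calls were refused because rows had missing fields, and nothing moved. The first big turn ended about 4° short and the next push about 1° short, and I corrected both. Different views placed the ring's centre up to about 3 mm apart, so I used a middle value.

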